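# Level the circuit board in its rework frame and lock it

## Task

Two rework frames stand on the bench: one holds a bare circuit board with its chips and heat sink showing, the other a flat display module. In the frame with the circuit board, press the raised far edge of the board carrier down by its tab until the carrier lies level against its stop, then turn that frame's lock knob clockwise (seen from above) all the way, so that its steel tongue lies over the carrier's corner. Do not touch the frame with the display module.

Things in the scene. Friction and masses are not known exactly. Their poses are not given: they have to be found in the camera images.
- frame: Fixed; holds the circuit board: base 130 x 270 x 10 mm, two end posts 110 mm high, between them a carrier 100 x 190 x 6 mm that turns about its long axis. Origin: centre of the base's underside; x to the far side (yaw within 15 degrees), y left along the board's long axis, z up. Turning axis: along y, x = 0, z = 110 mm. Press tab: mid far edge, 44 mm wide, 50 to 75 mm from the axis.
- board (a joint): Tilt of the circuit board's carrier, rad: 0 = level, on its stop; positive = far edge raised (start 0.5 to 0.85). Stays where left; takes about 3 N down on the far edge. Pressing straight down at frame x = 44, y = 0 mm meets the tab at every start and brings it level, its top then 113 mm above the bench.
- board_tab (a point): Centre of the top face of the press tab, 63 mm from the turning axis; moves and tilts with the carrier, axes as the frame's when level.
- lock_knob (a joint): Turn of that frame's lock knob, rad: 0 to 0.1 at the start = open, grows clockwise from above, end stop 1.3 = locked, tongue along frame -y over the carrier's far left corner, 5 mm above the level carrier. Turns easily (0.04 N m), stays where left. If the carrier is not down, the tongue goes under it and keeps it from coming level.
- lock_knob_grip (a point): Grip point of the lock knob, on its upright axis, 148 mm above the bench, on the left post (frame x = 30, y = 115 mm). The grip is a black upright bar 40 mm long, 14 mm thick, 124 to 164 mm above the bench, long side along this point's x, which turns with the knob and points along the steel tongue (36 mm long, at the bar's foot). Grip across the 14 mm, the point's y.
- spare_frame: The other frame, of the same make, with the flat black display module (smooth screen) in its carrier, its own tab and its own knob: leave alone. Origin and axes as for the first frame.

How it is judged:
By the outcome, as a careful person would: the job done as asked, in the order asked, and still so for the second after the job is handed in, with the robot touching nothing.
It also fails if it takes over 42 s, if anything falls off the work surface, if the arm or the gripper's body presses on something with over 40 N, if the wrist force passes 120 N, or if a joint passes its speed limit or range.

## Robot

A 6-joint arm with a two-finger parallel gripper is mounted at the origin on the work surface. World frame = base frame: x ahead of the robot, y to its left, z up, the work surface at z = 0. Lengths are in m, angles in rad, forces in N, time in s.
With the tool pointing down it reaches from about 0.3 to 0.775 m from the base axis. Payload 14.6 kg.
Tool frame: the origin (TCP) lies at the very end of the fingers, on their centre line; the grasp point (between the pads) lies 19 mm behind it; z points along the fingers, y is the line along which they close (so a half turn about z gives the same grasp; the last joint's range is limited). The gripper opens to 94 mm and grips with 3 to 60 N. Pads are 16 mm wide; open, the fingers measure 119 mm over their backs; the gripper's body (75 mm by 177 mm) begins 78 mm behind the grasp point.
Start: joints at [-1.185, 0.3, 1.521, -0, 1.321, -0.067], TCP at [0.241, -0.495, 0.167] pointing down, gripper open.
Joint ranges: [-3.03, 3.03], [-0.79, 2.21], [0.23, 2.52], [-1.04, 4.18], [0, 3.07], [-2.55, 2.55]. Speed limits (rad/s): [2.22, 2.22, 2.57, 3.14, 3.14, 3.14].

## Interface

Orientations are given as [roll, pitch, yaw] about the fixed x, y, z axes, in that order (R = Rz(yaw) Ry(pitch) Rx(roll)).
In Python, from station import ctrl gives the robot as it stands. The module is installed in compiled form; this text tells all that it offers.
- The arm moves only by the tool play_rows, never from a script. Its argument "commands" is a list of rows, each a list of 7 numbers: the shift along the tool's x, y, z in m, then the turn, a rotation vector about the tool's x, y, z in degrees, then the closure, from -1 (fully open) to 1 (shut). A call has 1 to 20 rows; each row shifts and turns the commanded pose from where the row before left it, along the tool's axes as they then stand; what a row does not reach is not made up. A row lasts 1/12 s, in which the tool goes at most 41.7 mm and 7.16 degrees, less where a joint would pass 70% of its speed; a pose out of reach is approached as far as the arm can. A call is refused whole if a number of a shift passes 0.0417 or a number of a turn 7.16, either way. A call with a gripper value outside its range is refused whole. The fingers move at their own pace and stop on an object; "force" is the grip in N (left out, the last holds). Time passes only in rows, so rows that do not move let the fingers close. It gives the time, the measured TCP pose, the force, the opening and the grip force at its end, in the units of the state.
- ctrl.get_obs(): the state, without advancing time (a new reading comes with each control period).
- ctrl.camera(name): name is "side" or "top"; returns the picture (400x640x3 uint8, blue, green, red); there is no depth.
- ctrl.camera_model(name): a dict with "fx", "fy", "cx", "cy" (pixels), "distortion" ([k1, k2, p1, p2, k3] as OpenCV has them; the pictures are not rectified), "rvec" (rotation vector, rad) and "tvec" (3), from world to camera coordinates, as OpenCV has them. Camera axes: x right, y down, z forward; pixel columns grow to the right and rows downward; lengths in m; the calibration is good to about 2 mm. A picture is of the moment at which its call begins. camera_model takes no time and is no camera call.
- ctrl.hand_in(): hands the job in; it is judged then, once.
The state is a dict: "time_s": time; "qpos": joint angles; "joint_vel": joint speeds; "tau": joint torques, N m; "ee_pos": TCP position; "eef_rot": TCP orientation; "force": force on the tool from outside, world axes, zero at the start; "moment": the same for the moment, N m; "grip_width": finger opening in m; "grip_force": force on a finger pad.
Only numpy, scipy, OpenCV 4.12 (cv2) and the standard library are available. Lean on these libraries where they do the work, as an engineer would, in place of code of your own. Each camera call takes 0.05 s, during which the arm holds its last target. There are 200 camera calls.

## Working session

There is one attempt and no reset: what is moved stays moved. The work goes in short steps, Python scripts to look and compute and a tool call to move; the robot and the scene stay as the last step left them, time stands still between calls to the robot, and variables do not carry over. Pictures are saved under pics/ and viewed, at most 10 in all, crops included, and the job is handed in when it is done.

Besides the shell and the picture viewer there is one more tool, called as a command line: name --pt "numbers of a row" for each row, then --argument value for the rest. play_rows: Moves the arm, as the interface text tells. Its arguments: {"type":"object","properties":{"commands":{"type":"array","items":{"type":"array","items":{"type":"number"}}},"force":{"type":"number"}},"required":["commands"]}

```bash
mkdir -p pics; python3 - <<'E'
from station import ctrl
import cv2
for n in("top","side"):
    cv2.imwrite(f"pics/{n}0.png",ctrl.camera(n)); print(ctrl.camera_model(n))
print(ctrl.get_obs())
E
```

```text
{'fx': 483.40171838562355, 'fy': 483.40171838562355, 'cx': 328.91396914358296, 'cy': 201.49451731333536, 'distortion': array([-0.10555797,  0.        ,  0.        ,  0.        ,  0.        ]), 'rvec': array([ 2.17236204, -2.11351941,  0.19426376]), 'tvec': array([0.03702558, 0.5470159 , 1.21870623])}
{'fx': 415.73251003973576, 'fy': 415.73251003973576, 'cx': 328.18172923082346, 'cy': 198.52657628393376, 'distortion': array([-0.00789588,  0.        ,  0.        ,  0.        ,  0.        ]), 'rvec': array([ 0.72151379, -2.53969667,  1.22451848]), 'tvec': array([0.47351829, 0.24016213, 0.80489176])}
{'time_s': 0.1, 'qpos': array([-1.18457823e+00,  3.00398288e-01,  1.52146120e+00,  2.57875790e-05,
        1.32069958e+00, -6.66059064e-02]), 'joint_vel': array([ 0.00114962,  0.00040092, -0.00207849,  0.00216368,  0.00155636,
        0.00137828]), 'tau': array([ 1.07269141e-03, -5.32644439e+01, -3.53284657e+01,  7.09510082e-02,
        2.34655361e-02, -8.04664000e-05]), 'ee_pos': array([ 0.24053651, -0.49433762,  0.166777  ]), 'eef_rot': array([-3.14063004e+00, -8.92451775e-05,  4.52817567e-01]), 'force': array([0.20262156, 0.1814629 , 0.09915614]), 'moment': array([-0.03011605,  0.01451704,  0.02223073]), 'grip_force': 0.0, 'grip_width': 0.0939181085905579}
```

View pics/top0.png

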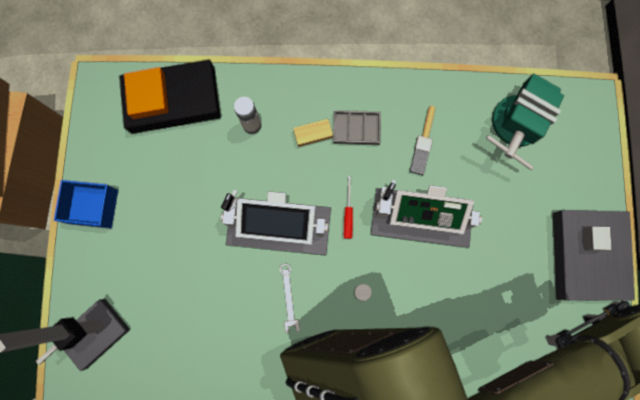

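View pics/side0.png

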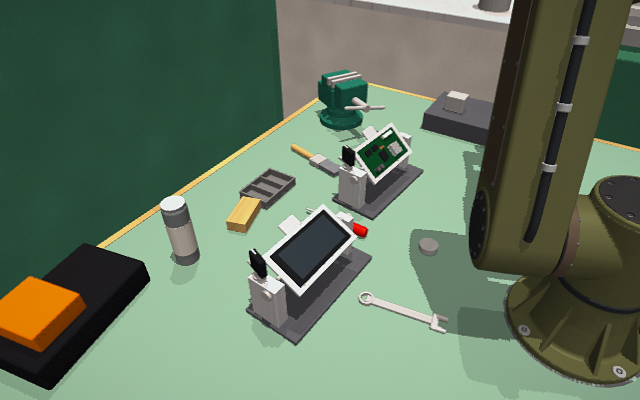

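The circuit-board frame is on the right in the top view (base about 372–472, 188–245, knob near 388,190). In the side view it is the far frame (knob near 348,155). The display frame is at top (279,222). I'll zoom in and set up the ray helpers.

```bash
cat > h.py <<'E'
import numpy as np, cv2
from station import ctrl
def ray(n,p):
    m=ctrl.camera_model(n);K=np.array([[m['fx'],0,m['cx']],[0,m['fy'],m['cy']],[0,0,1]])
    R=cv2.Rodrigues(m['rvec'])[0];u=cv2.undistortPoints(np.array([[p]],float),K,m['distortion'])[0,0]
    return -R.T@m['tvec'],R.T@np.array([u[0],u[1],1])
def onz(n,p,z):
    o,d=ray(n,p);return o+d*(z-o[2])/d[2]
def proj(n,P):
    m=ctrl.camera_model(n);K=np.array([[m['fx'],0,m['cx']],[0,m['fy'],m['cy']],[0,0,1]])
    return cv2.projectPoints(np.array(P,float).reshape(-1,3),m['rvec'],m['tvec'],K,m['distortion'])[0][:,0]
def tri(a,b):
    (o,d),(p,e)=ray("top",a),ray("side",b)
    s,t=np.linalg.lstsq(np.c_[d,-e],p-o,rcond=None)[0];A=o+s*d;B=p+t*e
    return (A+B)/2,np.linalg.norm(A-B)
def crop(n,f,x,y,w,h,k,im=None):
    im=ctrl.camera(n) if im is None else im
    cv2.imwrite(f,cv2.resize(im[y:y+h,x:x+w],None,fx=k,fy=k,interpolation=cv2.INTER_CUBIC))
E
python3 - <<'E'
from h import *
a=cv2.imread("pics/top0.png");b=cv2.imread("pics/side0.png")
crop("top","pics/t1.png",362,170,130,90,6,a)
crop("side","pics/s1.png",325,110,110,115,5,b)
# base outline by dark grey mask
hsv=cv2.cvtColor(a,cv2.COLOR_BGR2HSV)
print(a[240,430],a[240,460])
E
```

```text
[109 107 110] [105 102 104]
```

View pics/t1.png

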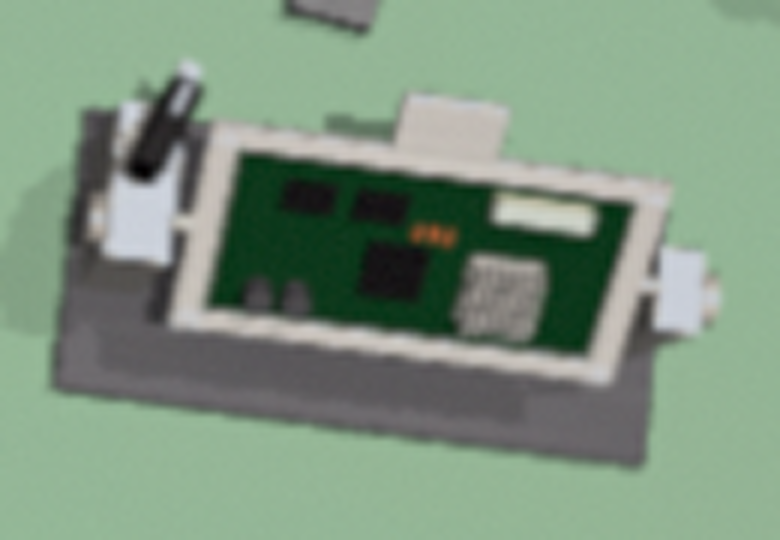

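View pics/s1.png

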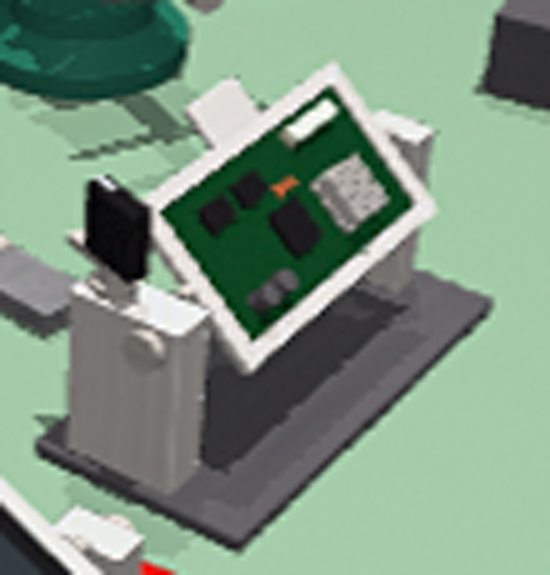

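Crop pixels: base near-left (52,390), near-right (643,466), far-left (85,108). The knob bar top runs (140,165)–(190,80), with the tongue pointing up-right (open). The tab's far edge is at (405–508, 93–103).

```bash
python3 - <<'E'
from h import *
t=lambda x,y:((x+.5)/6+362-.5,(y+.5)/6+170-.5)
s=lambda x,y:((x+.5)/5+325-.5,(y+.5)/5+110-.5)
o,_=ray("top",(0,0));print("cam",o, ray("side",(0,0))[0])
NL,NR,FL=[onz("top",t(*p),.01) for p in((52,387),(642,462),(85,108))]
print(NL,NR,FL,np.linalg.norm(NL-NR),np.linalg.norm(NL-FL))
snl=onz("side",s(238,548),.0);snr=0
print("side corners", onz("side",s(238,538),.01),onz("side",s(492,300),.01),onz("side",s(38,445),.01))
y=NL-NR;y/=np.linalg.norm(y);yaw=np.arctan2(-y[0],y[1]);x=np.array([y[1],-y[0],0])
C=(NL+NR)/2+.065*x;C[2]=0;print("yaw",np.degrees(yaw),"C",C,"C2",(FL+NR)/2)
W=lambda a,b,c:C+a*x+b*y+np.array([0,0,c])
for n,f in(("top",t),("side",s)):
  k=6 if n=="top" else 5;ox=(362,170) if n=="top" else (325,110)
  print(n,(proj(n,[W(.03,.115,.164),W(.03,.115,.124),W(.065,.135,.01),W(-.065,.135,.01),W(-.065,-.135,.01),W(.065,-.135,.01)])-ox)*k)
print("knob",W(.03,.115,.148),"press",W(.044,0,.113))
E
```

```text
cam [0.33878893 0.06992288 1.29080402] [0.15618931 0.65813648 0.68717497]
[ 0.46677263 -0.06084348  0.01      ] [ 0.43971678 -0.32670839  0.01      ] [ 0.59338459 -0.07423026  0.01      ] 0.26723803863510415 0.12731769505262588
side corners [ 0.46548213 -0.06104854  0.01      ] [ 0.43551931 -0.32370449  0.01      ] [ 0.58753981 -0.07174782  0.01      ]
yaw -5.81072507472833 C [ 0.51791072 -0.2003567   0.        ] C2 [ 0.51655069 -0.20046933  0.01      ]
top [[162.88361847 116.2345272 ]
 [149.13054009 134.55153467]
 [ 79.02980613  99.17705461]
 [ 46.41996684 384.10451502]
 [642.50337503 459.877791  ]
 [665.40228132 176.04530472]]
side [[109.18426632 190.52648832]
 [106.41475173 260.78799921]
 [ 22.65020548 436.61568227]
 [231.96665059 536.77763175]
 [486.16428897 292.19710605]
 [292.58813604 217.33903138]]
knob [ 0.55939946 -0.08898487  0.148     ] press [ 0.56168464 -0.20481137  0.113     ]
```

Both views agree to about 3 mm: frame centre ≈ (0.516, −0.199), yaw ≈ −6°. The knob ends up at (0.558, −0.088) and the press point at (0.561, −0.204). Now I'll rise and travel to above the press point with the fingers shut, then turn to yaw 174°.

play_rows --pt "0 0 -0.02 0 0 0 1" --pt "0 0 -0.02 0 0 0 1" --pt "0 0 -0.02 0 0 0 1" --pt "0 0 -0.02 0 0 0 1" --pt "0.0296 -0.0086 0 0 0 0 1" --pt "0.0296 -0.0086 0 0 0 0 1" --pt "0.0296 -0.0086 0 0 0 0 1" --pt "0.0296 -0.0086 0 0 0 0 1" --pt "0.0296 -0.0086 0 0 0 0 1" --pt "0.0296 -0.0086 0 0 0 0 1" --pt "0.0296 -0.0086 0 0 0 0 1" --pt "0.0296 -0.0086 0 0 0 0 1" --pt "0.0296 -0.0086 0 0 0 0 1" --pt "0.0296 -0.0086 0 0 0 0 1" --pt "0.0296 -0.0086 0 0 0 0 1" --pt "0.0296 -0.0086 0 0 0 0 1" --pt "0.0296 -0.0086 0 0 0 0 1" --pt "0.0296 -0.0086 0 0 0 0 1" --force 10

```text
time_s: 1.6
ee_pos: [0.5614, -0.2037, 0.2469]
eef_rot: [-3.141, 0.0, 0.453]
force: [-0.6, 0.6, -0.1]
grip_width: 0.0006
grip_force: 0.0
```

play_rows --pt "0 0 0 0 0 -7.1 1" --pt "0 0 0 0 0 -7.1 1" --pt "0 0 0 0 0 -7.1 1" --pt "0 0 0 0 0 -7.1 1" --pt "0 0 0 0 0 -7.1 1" --pt "0 0 0 0 0 -7.1 1" --pt "0 0 0 0 0 -7.1 1" --pt "0 0 0 0 0 -7.1 1" --pt "0 0 0 0 0 -7.1 1" --pt "0 0 0 0 0 -7.1 1" --pt "0 0 0 0 0 -7.1 1" --pt "0 0 0 0 0 -7.1 1" --pt "0 0 0 0 0 -7.1 1" --pt "0 0 0 0 0 -7.1 1" --pt "0 0 0 0 0 -7.1 1" --pt "0 0 0 0 0 -7.1 1" --pt "0 0 0 0 0 -7.1 1" --pt "0 0 0 0 0 -7.1 1" --pt "0 0 0 0 0 -7.1 1" --pt "0 0 0 0 0 -7.1 1"

```text
time_s: 3.27
ee_pos: [0.5605, -0.205, 0.2468]
eef_rot: [3.141, -0.001, 2.937]
force: [-0.2, 0.0, 0.3]
grip_width: 0.0005
grip_force: 0.0
```

play_rows --pt "0 0 0.016 0 0 -5.7 1" --pt "0 0 0.016 0 0 0 1" --pt "0 0 0.016 0 0 0 1" --pt "0 0 0.016 0 0 0 1" --pt "0 0 0.016 0 0 0 1" --pt "0 0 0.006 0 0 0 1" --pt "0 0 0.006 0 0 0 1" --pt "0 0 0.006 0 0 0 1" --pt "0 0 0.006 0 0 0 1" --pt "0 0 0.006 0 0 0 1" --pt "0 0 0.006 0 0 0 1" --pt "0 0 0.006 0 0 0 1" --pt "0 0 0.004 0 0 0 1" --pt "0 0 0.004 0 0 0 1" --pt "0 0 0.002 0 0 0 1" --pt "0 0 0 0 0 0 1"

```text
time_s: 4.6
ee_pos: [0.5604, -0.205, 0.1148]
eef_rot: [3.141, -0.001, 3.031]
force: [-0.8, -0.5, -0.5]
grip_width: 0.0006
grip_force: 0.3
```

play_rows --pt "0 0 0.001 0 0 0 1" --pt "0 0 0.001 0 0 0 1" --pt "0 0 0 0 0 0 1"

```text
time_s: 4.85
ee_pos: [0.5607, -0.205, 0.1133]
eef_rot: [-3.142, 0.0, 3.031]
force: [-0.3, 1.2, 2.0]
grip_width: 0.0006
grip_force: 0.7
```

```bash
python3 - <<'E'
from h import *
crop("side","pics/s2.png",325,90,110,115,5)
E
```

```text
(no output)
```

View pics/s2.png

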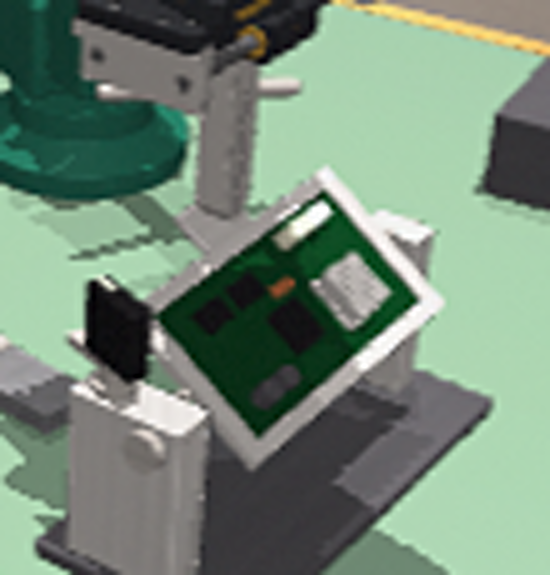

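```bash
python3 - <<'E'
from h import *
C=np.array([.5165,-.1995,0]);a=np.radians(-6.1);x=np.array([np.cos(a),np.sin(a),0]);y=np.array([-x[1],x[0],0])
for th in(0,.2,.5,.7):
  P=[C+np.array([0,0,.11])+(u*np.cos(th)-.003*np.sin(th))*x+v*y+np.array([0,0,u*np.sin(th)+.003*np.cos(th)]) for u,v in((.05,.095),(.05,-.095),(-.05,-.095),(-.05,.095),(.075,0))]
  print(th,((proj("side",P)-(325,90))*5).round().tolist(),((proj("top",P)-(362,170))*6).round().tolist())
E
```

```text
0 [[97.0, 349.0], [297.0, 202.0], [457.0, 259.0], [267.0, 420.0], [164.0, 256.0]] [[197.0, 101.0], [644.0, 162.0], [624.0, 398.0], [170.0, 338.0], [427.0, 73.0]]
0.2 [[101.0, 334.0], [301.0, 187.0], [454.0, 275.0], [264.0, 437.0], [168.0, 233.0]] [[200.0, 100.0], [651.0, 162.0], [617.0, 400.0], [167.0, 340.0], [435.0, 71.0]]
0.5 [[111.0, 314.0], [313.0, 168.0], [443.0, 295.0], [255.0, 458.0], [184.0, 204.0]] [[204.0, 108.0], [660.0, 170.0], [608.0, 393.0], [163.0, 334.0], [445.0, 81.0]]
0.7 [[122.0, 305.0], [324.0, 158.0], [433.0, 305.0], [244.0, 468.0], [200.0, 189.0]] [[205.0, 119.0], [665.0, 181.0], [603.0, 383.0], [162.0, 324.0], [450.0, 97.0]]
```

```bash
python3 - <<'E'
from h import *
o=ctrl.get_obs();print(o['ee_pos'],o['force'])
a=ctrl.camera("side");b=ctrl.camera("top")
A=cv2.resize(a[105:165,340:400],None,fx=10,fy=9,interpolation=cv2.INTER_CUBIC)[:540]
cv2.imwrite("pics/s3.png",A)
cv2.imwrite("pics/t3full.png",b)
print([((p-(340,105))*(10,9)).round() for p in proj("side",[o['ee_pos'],o['ee_pos']+[0,0,.02],o['ee_pos']+[0,0,.04]])])
E
```

```text
[ 0.56062789 -0.20505881  0.11335614] [-0.20877448  0.37775344  1.40132754]
[array([275., 357.]), array([279., 298.]), array([285., 237.])]
```

View pics/s3.png

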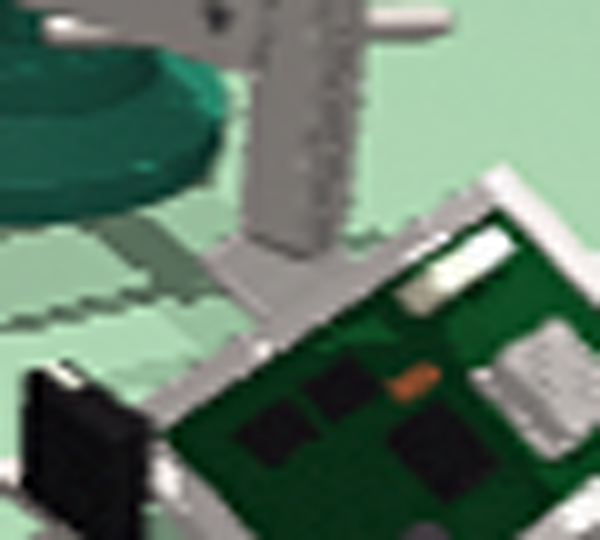

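The picture shows the fingertip resting on the tab top near (285,250) in the crop, with the carrier still clearly tilted. The reported TCP z of 0.113 doesn't match that. I'll compare the tip and the board corners across both views.

```bash
python3 - <<'E'
from h import *
def quad(im,roi):
    x,y,w,h=roi;H=cv2.cvtColor(im[y:y+h,x:x+w],cv2.COLOR_BGR2HSV)
    m=cv2.inRange(H,(50,150,25),(80,255,120));m=cv2.morphologyEx(m,cv2.MORPH_CLOSE,np.ones((9,9)))
    c=max(cv2.findContours(m,0,1)[0],key=cv2.contourArea);c=cv2.convexHull(c)
    for e in np.arange(1,12,.5):
        p=cv2.approxPolyDP(c,e,True)
        if len(p)<=4:break
    return p[:,0]+[x,y]
s0=cv2.imread("pics/side0.png");t0=cv2.imread("pics/top0.png")
s1=ctrl.camera("side");t1=cv2.imread("pics/t3full.png")
for s,t in((s0,t0),(s1,t1)):
    try:print("side",quad(s,(340,115,80,80)).tolist(),"top",quad(t,(385,180,90,60)).tolist())
    except Exception as e:print(e)
crop("top","pics/t3.png",362,150,130,100,6,t1)
for z in(.113,.13,.145,.16):print(z,onz("side",(368.5,133),z))
print(proj("top",[ctrl.get_obs()['ee_pos']]), ctrl.get_obs()['qpos'])
E
```

```text
side [[390, 128], [406, 151], [375, 177], [357, 152]] top [[403, 196], [465, 205], [459, 226], [398, 219]]
side [[390, 129], [407, 150], [376, 176], [357, 152]] top [[422, 198], [414, 218], [398, 220], [403, 195]]
0.113 [ 0.58691735 -0.2622832   0.113     ]
0.13 [ 0.57416448 -0.23503169  0.13      ]
0.145 [ 0.56291196 -0.21098624  0.145     ]
0.16 [ 0.55165943 -0.18694079  0.16      ]
[[432.42201307 194.11063186]] [-4.11965768e-01  4.49875139e-01  1.44443376e+00 -8.94955918e-06
  1.24721108e+00 -1.87180116e+00]
```

View pics/t3.png

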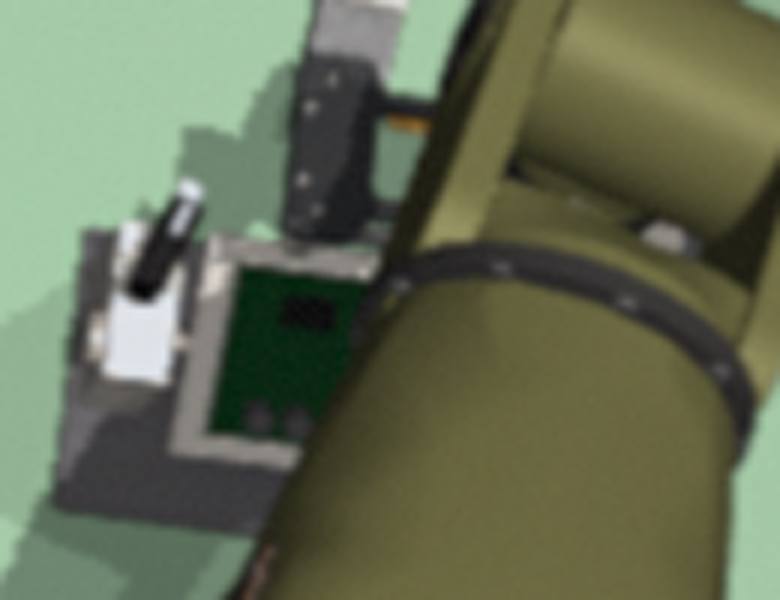

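The ray through the visible tip meets the commanded xy at z ≈ 0.148. The carrier has only moved slightly, and the force only appeared in the last 2 mm. So the real tip has only just met the tab, about 35 mm higher than reported. I'll press on in small steps, watching force and picture.

play_rows --pt "0 0 0.004 0 0 0 1" --pt "0 0 0.004 0 0 0 1" --pt "0 0 0 0 0 0 1"

```text
time_s: 5.3
ee_pos: [0.5602, -0.2048, 0.1042]
eef_rot: [3.141, -0.001, 3.031]
force: [0.8, -0.2, 0.9]
grip_width: 0.0003
grip_force: 0.4
```

```bash
cat >> h.py <<'E'
def quad(im,roi=(340,115,80,80)):
    x,y,w,h=roi;H=cv2.cvtColor(im[y:y+h,x:x+w],cv2.COLOR_BGR2HSV)
    m=cv2.inRange(H,(50,150,25),(80,255,120));m=cv2.morphologyEx(m,cv2.MORPH_CLOSE,np.ones((9,9)))
    c=cv2.convexHull(max(cv2.findContours(m,0,1)[0],key=cv2.contourArea))
    for e in np.arange(1,12,.5):
        p=cv2.approxPolyDP(c,e,True)
        if len(p)<=4:break
    return (p[:,0]+[x,y]).tolist()
E
python3 -c "
from h import *
print(quad(ctrl.camera('side')),ctrl.get_obs()['force'])"
```

```text
[[408, 148], [377, 175], [355, 154], [389, 130]] [-0.71608694 -0.03505133  0.27088892]
```

The carrier follows the tip down at low force, so the offset is real. I'll continue.

play_rows --pt "0 0 0.004 0 0 0 1" --pt "0 0 0.004 0 0 0 1" --pt "0 0 0.004 0 0 0 1" --pt "0 0 0.004 0 0 0 1" --pt "0 0 0.003 0 0 0 1" --pt "0 0 0 0 0 0 1"

```text
time_s: 5.85
ee_pos: [0.5603, -0.2049, 0.0854]
eef_rot: [3.141, -0.001, 3.031]
force: [-0.0, 0.0, 0.4]
grip_width: 0.0006
grip_force: 0.1
```

```bash
python3 -c "
from h import *
im=ctrl.camera('side');print(quad(im),ctrl.get_obs()['force'])
C=np.array([.5165,-.1995,0]);a=np.radians(-6.1);x=np.array([np.cos(a),np.sin(a),0]);y=np.array([-x[1],x[0],0])
for th in(0,.1,.2,.3,.5,.7):
  print(th,proj('side',[C+[0,0,.11]+(u*np.cos(th)-.003*np.sin(th))*x+v*y+np.array([0,0,u*np.sin(th)+.003*np.cos(th)]) for u,v in((.04,.085),(.04,-.085),(-.04,-.085),(-.04,.085))]).round(1).tolist())
"
```

```text
[[409, 145], [379, 171], [355, 158], [388, 133]] [-0.25406006 -0.21509106 -0.18308038]
0 [[350.0, 159.5], [385.6, 132.8], [411.2, 142.1], [377.1, 170.7]]
0.1 [[350.3, 158.2], [385.9, 131.6], [411.1, 143.4], [377.0, 172.1]]
0.2 [[350.6, 157.0], [386.3, 130.5], [410.8, 144.7], [376.7, 173.4]]
0.3 [[351.1, 155.9], [386.8, 129.4], [410.4, 145.9], [376.4, 174.6]]
0.5 [[352.4, 153.9], [388.2, 127.5], [409.2, 148.0], [375.2, 176.8]]
0.7 [[354.2, 152.5], [390.0, 126.0], [407.5, 149.7], [373.6, 178.5]]
```

play_rows --pt "0 0 0.002 0 0 0 1" --pt "0 0 0.002 0 0 0 1" --pt "0 0 0.001 0 0 0 1" --pt "0 0 0 0 0 0 1"

```text
time_s: 6.23
ee_pos: [0.5606, -0.205, 0.0811]
eef_rot: [-3.142, 0.0, 3.031]
force: [0.7, 0.3, 0.7]
grip_width: 0.0004
grip_force: 0.5
```

play_rows --pt "0 0 0.001 0 0 0 1" --pt "0 0 0.001 0 0 0 1" --pt "0 0 0 0 0 0 1"

```text
time_s: 6.48
ee_pos: [0.5606, -0.205, 0.0791]
eef_rot: [3.142, -0.0, 3.031]
force: [0.7, -0.4, 1.6]
grip_width: 0.0006
grip_force: 0.8
```

play_rows --pt "0 0 0.001 0 0 0 1" --pt "0 0 0 0 0 0 1"

```text
time_s: 6.65
ee_pos: [0.5606, -0.205, 0.0781]
eef_rot: [-3.142, -0.0, 3.031]
force: [0.3, 0.0, 1.0]
grip_width: 0.0003
grip_force: 0.8
```

```bash
python3 -c "
from h import *
print(quad(ctrl.camera('side')),ctrl.get_obs()['force'])"
```

```text
[[410, 144], [379, 170], [355, 159], [387, 134]] [0.58636163 0.27355368 1.23705665]
```

Close to level, but no firm stop yet. I'll go on 1 mm at a time until the force rises.

play_rows --pt "0 0 0.001 0 0 0 1" --pt "0 0 0.001 0 0 0 1" --pt "0 0 0 0 0 0 1"

```text
time_s: 6.95
ee_pos: [0.5605, -0.205, 0.0761]
eef_rot: [3.142, -0.0, 3.031]
force: [1.3, 0.6, 1.4]
grip_width: 0.0005
grip_force: 0.6
```

play_rows --pt "0 0 0.001 0 0 0 1" --pt "0 0 0 0 0 0 1"

```text
time_s: 7.12
ee_pos: [0.5606, -0.205, 0.0751]
eef_rot: [-3.142, -0.0, 3.031]
force: [1.3, -0.1, 0.5]
grip_width: 0.0009
grip_force: 0.4
```

play_rows --pt "0 0 0.001 0 0 0 1" --pt "0 0 0 0 0 0 1"

```text
time_s: 7.28
ee_pos: [0.5606, -0.205, 0.075]
eef_rot: [-3.141, 0.0, 3.031]
force: [-1.9, 1.0, 8.3]
grip_width: 0.0004
grip_force: 4.5
```

```bash
python3 -c "
from h import *
print(quad(ctrl.camera('side')),ctrl.get_obs()['force'])"
```

```text
[[410, 143], [379, 169], [355, 160], [388, 135]] [-2.54459143  1.81217906  8.62358124]
```

The stop is met: 8 N, with reported z at 0.075 where the truth is 0.113. So reported z reads 38 mm low. I'll lift, move over the knob at (0.5585, −0.088), open to about 40 mm and align to yaw 154°.

play_rows --pt "0 0 -0.01 0 0 0 1" --pt "0 0 -0.02 0 0 0 1" --pt "0 0 -0.02 0 0 0 1" --pt "0 0 -0.02 0 0 0 1" --pt "0 0 -0.02 0 0 0 1" --pt "0 0 -0.01 0 0 0 0.15" --pt "0.003 0.0231 0 0 0 0 0.15" --pt "0.003 0.0231 0 0 0 0 0.15" --pt "0.003 0.0231 0 0 0 0 0.15" --pt "0.003 0.0231 0 0 0 0 0.15" --pt "0.003 0.0231 0 0 0 0 0.15" --pt "0 0 0 0 0 6.6 0.15" --pt "0 0 0 0 0 6.6 0.15" --pt "0 0 0 0 0 6.6 0.15" --pt "0 0 0 0 0 0 0.15"

```text
time_s: 8.58
ee_pos: [0.5582, -0.0884, 0.1739]
eef_rot: [-3.141, -0.001, 2.68]
force: [-0.0, 0.2, -0.0]
grip_width: 0.0399
grip_force: 0.0
```

```bash
python3 - <<'E'
from h import *
a=ctrl.camera("side");print(quad(a));crop("side","pics/s4.png",320,70,100,110,5,a)
p=ctrl.get_obs()['ee_pos']
print(((proj("side",[p+[0,0,.038],[.5585,-.0884,.164]])-(320,70))*5).round())
E
```

```text
[[410, 143], [379, 169], [355, 160], [388, 135]]
[[139. 303.]
 [135. 392.]]
```

View pics/s4.png

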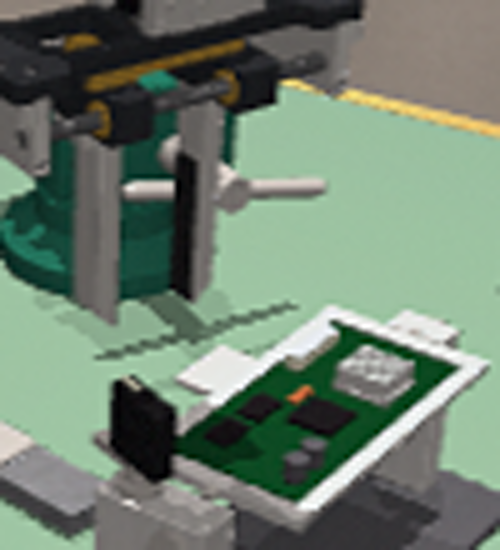

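The carrier lies level, and the knob bar (centre ≈145,385) sits right under the finger midpoint (≈146,310). The 38 mm offset is confirmed. Now I'll descend and grip.

play_rows --pt "0 0 0.01 0 0 0 0.15" --pt "0 0 0.01 0 0 0 0.15" --pt "0 0 0.01 0 0 0 0.15" --pt "0 0 0.01 0 0 0 0.15" --pt "0 0 0.01 0 0 0 0.15" --pt "0 0 0.01 0 0 0 0.15" --pt "0 0 0.01 0 0 0 0.15" --pt "0 0 0.01 0 0 0 0.15" --pt "0 0 0 0 0 0 0.15"

```text
time_s: 9.38
ee_pos: [0.5575, -0.0883, 0.0919]
eef_rot: [-3.141, -0.003, 2.685]
force: [-0.5, 0.0, -0.1]
grip_width: 0.04
grip_force: 0.0
```

play_rows --pt "0 0 0 0 0 0 1" --pt "0 0 0 0 0 0 1" --pt "0 0 0 0 0 0 1" --pt "0 0 0 0 0 0 1" --pt "0 0 0 0 0 0 1" --pt "0 0 0 0 0 0 1" --force 12

```text
time_s: 9.88
ee_pos: [0.5575, -0.0911, 0.0948]
eef_rot: [-3.137, 0.0, 2.685]
force: [-9.6, -16.1, 5.0]
grip_width: 0.0141
grip_force: 12.0
```

Gripped on the 14 mm bar. The side load shows I'm off the axis along the closing line, so I'll ease that.

play_rows --pt "0 -0.003 0 0 0 0 1" --pt "0 0 0 0 0 0 1"

```text
time_s: 10.05
ee_pos: [0.5574, -0.0913, 0.0949]
eef_rot: [3.141, 0.001, 2.685]
force: [-0.1, 0.5, 2.0]
grip_width: 0.0137
grip_force: 12.0
```

play_rows --pt "0 0 0 0 0 6 1" --pt "0 0 0 0 0 6 1" --pt "0 0 0 0 0 6 1" --pt "0 0 0 0 0 6 1" --pt "0 0 0 0 0 6 1" --pt "0 0 0 0 0 0 1"

```text
time_s: 10.55
ee_pos: [0.5574, -0.0914, 0.0949]
eef_rot: [3.141, 0.001, 2.157]
force: [-1.5, -0.6, 3.6]
grip_width: 0.0139
grip_force: 12.0
```

play_rows --pt "0 0 0 0 0 6 1" --pt "0 0 0 0 0 6 1" --pt "0 0 0 0 0 6 1" --pt "0 0 0 0 0 6 1" --pt "0 0 0 0 0 6 1" --pt "0 0 0 0 0 4 1" --pt "0 0 0 0 0 0 1"

```text
time_s: 11.13
ee_pos: [0.5573, -0.0914, 0.0949]
eef_rot: [3.141, 0.0, 1.567]
force: [-1.7, -1.0, 4.5]
grip_width: 0.0137
grip_force: 12.0
```

```bash
python3 -c "
from h import *
o=ctrl.get_obs();print(o['moment'],o['force'],quad(ctrl.camera('side')))"
```

```text
[-0.23414229  0.33018436 -0.00863122] [-1.69167277 -0.9629729   4.45629277] [[410, 143], [379, 169], [356, 160], [388, 135]]
```

play_rows --pt "0 0 0 0 0 2 1" --pt "0 0 0 0 0 2 1" --pt "0 0 0 0 0 2 1" --pt "0 0 0 0 0 0 1"

```text
time_s: 11.52
ee_pos: [0.5573, -0.0914, 0.0949]
eef_rot: [3.141, 0.0, 1.465]
force: [-2.3, -1.0, 5.0]
grip_width: 0.0143
grip_force: 12.0
```

```bash
python3 -c "
from h import *
o=ctrl.get_obs();print(o['moment'],o['force'],o['eef_rot'])"
```

```text
[-0.20830182  0.38984555  0.00925755] [-2.25765256 -0.99340816  5.04102057] [3.14084287e+00 3.24690367e-04 1.46525750e+00]
```

play_rows --pt "0 0 0 0 0 2 1" --pt "0 0 0 0 0 1 1" --pt "0 0 0 0 0 0 1"

```text
time_s: 11.77
ee_pos: [0.5573, -0.0914, 0.0948]
eef_rot: [3.141, 0.0, 1.413]
force: [-2.0, -1.5, 6.1]
grip_width: 0.0145
grip_force: 12.4
```

```bash
python3 -c "
from h import *
o=ctrl.get_obs();print(o['moment'],o['force'],o['eef_rot'])"
```

```text
[-0.14672751  0.29071109  0.36394992] [-1.98959387 -1.47429932  6.1412355 ] [3.14078943e+00 3.42630251e-04 1.41332923e+00]
```

The end stop was reached: moment 0.36 N·m, against 0.04 needed to turn, at the expected heading. I'll release, rise and check.

play_rows --pt "0 0 0 0 0 0 0.15" --pt "0 0 0 0 0 0 0.15" --pt "0 0 0 0 0 0 0.15" --pt "0 0 0 0 0 0 0.15" --pt "0 0 0 0 0 0 0.15" --pt "0 0 -0.01 0 0 0 0.15" --pt "0 0 -0.02 0 0 0 0.15" --pt "0 0 -0.02 0 0 0 0.15" --pt "0 0 -0.02 0 0 0 0.15" --pt "0 0 -0.02 0 0 0 0.15" --pt "0 0 -0.02 0 0 0 0.15" --pt "0 0 -0.02 0 0 0 0.15" --pt "0 0 0 0 0 0 0.15"

```text
time_s: 12.85
ee_pos: [0.5583, -0.0915, 0.2291]
eef_rot: [3.135, 0.0, 1.411]
force: [-0.4, 0.0, 0.2]
grip_width: 0.0396
grip_force: 0.0
```

```bash
python3 -c "
from h import *
a=ctrl.camera('side');print(quad(a));crop('side','pics/s5.png',320,110,110,100,6,a)"
```

```text
[[410, 143], [379, 169], [357, 160], [388, 135]]
```

View pics/s5.png

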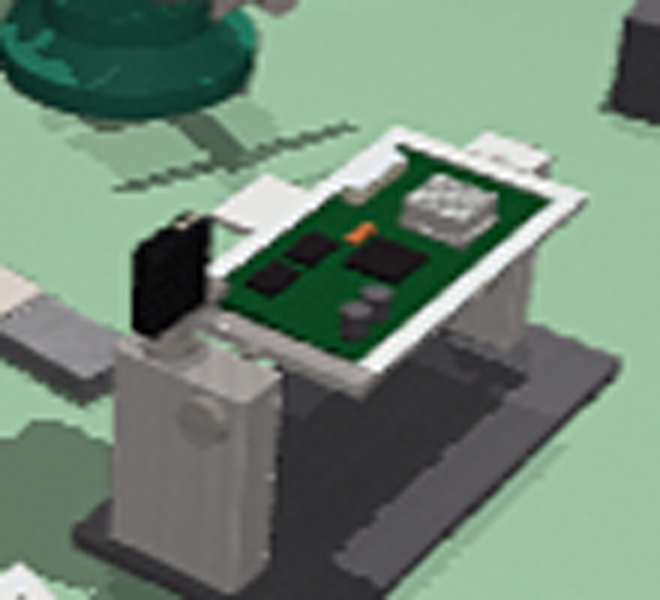

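The carrier is level and the bar and tongue lie along frame −y over the carrier's corner (≈215,285). The gripper is clear.

```bash
python3 -c "
from station import ctrl
print(ctrl.hand_in())"
```

```text
the job is handed in; nothing more can be done
None
```

The circuit-board carrier is pressed level on its stop and its lock knob is turned clockwise to the end stop, tongue over the far left corner; the display frame was not touched, and the job was handed in at about 13 s of the 42 s allowed.

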